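Wedge the shoe rest level

TASK

The hinged board that carries the shoe droops at its free edge. Push the thick wooden wedge, thin end first, straight in under the middle of that free edge until the board sits level, and leave it there flat on the bench with the board resting on it. The slim wedge is too low for this: leave it where it lies.

Things in the scene. Friction and masses are not known exactly. Their poses are not given: they have to be found in the camera images.
- rest: Fixed shoe rest: foot bar 60 x 310 mm with two cheeks, carrying a hinged board. Origin: on the bench midway between the cheeks, below the hinge pin (pin along y, 41 mm up). x level, from the board's free edge towards the hinge; z up. Frame does not tilt with the board. Free edge: steel bar 8 mm thick, 242 mm long, along y at x = -170 mm; underside 34 mm above the bench when level, 12 mm at the start.
- board (a joint): Tilt (rad) of the plywood board (196 x 250 x 14 mm, carries a 120 mm high shoe near the hinge, over 90 mm from the free edge): 0 level, -0.13 drooping on its stub feet at the start, positive too high. Swings freely, falls if not held up; 2 to 3 N lifts the free edge; 3 mm there is 0.018 rad. Below it is open bench but for two 20 mm stub feet at rest x = -152, y = +-105 mm.
- wedge: Thick wedge: loose plain wood, 185 x 40 mm, upright sides, 0.14 kg, flat on the bench. Origin: centre of underside; x along it to the thin end, z up. Thin end (x = +92.5 mm) 4 mm high; top rises evenly 1 in 3.5 to 46 mm at x = -54.5, then flat to the thick end (x = -92.5), which can be gripped across. About 104 mm of it in past the edge bar makes the board level; friction keeps it there.
- slim_wedge: Slim wedge: same wood, length, width, axes and origin as the thick one, but only 16 mm high at its thick end, too low to level the board. Lies loose beside it; which of the two is nearer the robot varies.
Not all that is in view belongs to the job. Of the things that look like the wedge, the largest one is meant.

How it is judged:
At the end, for the whole second after the job is handed in: The board is level within 2 degrees (0.035 rad) and rests on the thick wedge, which lies still and flat on the bench under the free edge, its centre within 45 mm of the rest's middle line and pointing straight in within 15 degrees (value of joint board between -0.035 and 0.035 rad and contact force between wedge and rest above 0.5 N and angle between wedge's own z axis and vertical below 0.09 rad and height (world z) of wedge below 0.01 m and y of wedge in the frame of rest between -0.045 and 0.045 m and angle between the x axis of wedge and the x axis of rest, either way round below 0.26 rad and linear speed of wedge below 0.01 m/s); the robot touches nothing.
It fails at once if the slim wedge is moved more than 40 mm from where it lay (distance of slim_wedge from where it was at the start of the episode above 0.04 m).
It also fails if it takes over 40 s, if anything falls off the work surface, if the arm or the gripper's body presses on something with over 40 N, if the wrist force passes 120 N, or if a joint passes its speed limit or range.

ROBOT

A 6-joint arm with a two-finger parallel gripper is mounted at the origin on the work surface. World frame = base frame: x ahead of the robot, y to its left, z up, the work surface at z = 0. Lengths are in m, angles in rad, forces in N, time in s.
With the tool pointing down it reaches from about 0.275 to 0.85 m from the base axis. Payload 19 kg.
Tool frame: the origin (TCP) lies midway between the tips of the shut fingers; the grasp point (between the pads) lies behind it (ctrl.pinch_z is the z of the grasp point in the tool frame, in m); z points along the fingers, y is the line along which they close (so a half turn about z gives the same grasp; the last joint's range is limited). The gripper opens to 85 mm and grips with 20 to 120 N. Pads are 22 mm wide; open, the fingers measure 114 mm over their backs; the gripper's body (76 mm by 85 mm) begins 54 mm behind the grasp point. The pads swing forward as they close: fully open they stand 13 mm farther back than shut.
Start: joints at [-1.379, 0.15, 1.437, -0, 1.554, -0.134], TCP at [0.184, -0.545, 0.231] pointing down, gripper open.
Joint ranges: [-2.8, 2.8], [-0.68, 2.1], [0.12, 2.68], [-1.39, 4.53], [0.16, 2.79], [-2.81, 2.81]. Speed limits (rad/s): [1.89, 1.89, 2.22, 3.01, 3.01, 3.01].

INTERFACE

Orientations are given as a unit quaternion [x, y, z, w].
In Python, from cell import ctrl gives the robot as it stands. The module is installed in compiled form; this text tells all that it offers. Calls block until the motion is done:
- ctrl.movep(position, orientation): joint-space move of the TCP to a pose.
- ctrl.movel(position, orientation=None, feed=0.15): straight line of the TCP; orientation=None keeps the orientation; feed is the mean speed in m/s.
- ctrl.move_j(angles): joint-space move.
- ctrl.command_gripper(opening): opening from 0.0 (shut) to 1.0 (fully open); the grip force is fixed at half the most; returns when the fingers have stopped.
- ctrl.pause(seconds).
- ctrl.ik(position, orientation): joint angles nearest the present ones, or None.
- ctrl.read_state(): the state.
- ctrl.grab_frame(name): name is "scene" or "top"; returns a dict with "image" (400x640x3 uint8, red, green, blue), "range_z" (400x640 float32, m along the optical axis (not along the pixel's ray), 0 where there is no reading), "vfov" (degrees; the focal length in pixels is half the picture's height over the tangent of half this angle, whatever the lens; pixels are square), "cx", "cy" (the principal point, pixels), "extrinsics" (4x4, takes a point from camera to world coordinates). Camera axes: x right, y down, z forward; pixel columns grow to the right and rows downward; lengths in m; the calibration is good to about 2 mm. A picture is of the moment at which its call begins.
A pose or a line that the arm cannot do raises ctrl.MotionError and nothing moves.
- ctrl.finish_job(): hands the job in; it is judged then, once.
Trained networks look in a picture, given as the dict that the camera call returned (one of the last four; its "shot" number tells which), for a name from the list of things; names that differ only in an ending like _2 or _b are one class to them, and where a whole thing is asked for, a point or a joint stands for the part that bears it (a point fixed in the world has none). Each returns a list of dicts, best first, with "confidence" (0 to 1); they miss things now and then, are a little off and sometimes report something else, mostly with a low value. They report only what shows in the picture. A call takes as long as a camera call. They do not tell look-alikes from the thing itself.
- ctrl.cut_out(picture, thing): "region" (400x640 bool, what is visible of it) and "box" ([left, top, right, bottom] in pixels, round what is visible of it).
- ctrl.spot_point(picture, thing): "position" ([column, row] in pixels: a listed point, or the origin of a listed thing).
The state is a dict: "clock": time; "joints": joint angles; "joint_vel": joint speeds; "joint_efforts": joint torques, N m; "tool_pos": TCP position; "eef_rot": TCP orientation; "wrist_force": force on the tool from outside, world axes, zero at the start; "ft_torque": the same for the moment, N m; "width": opening from 0.0 (shut) to 1.0 (fully open); "finger_force": force on a finger pad.
Only numpy, scipy, OpenCV 4.12 (cv2) and the standard library are available. Lean on these libraries where they do the work, as an engineer would, in place of code of your own. Each camera call takes 0.05 s, during which the arm holds its last target. There are 200 camera calls.

## Working session

There is one attempt and no reset: what is moved stays moved. The work goes in short steps, each a Python script; the robot and the scene stay as the last script left them, time stands still between calls to the robot, and variables do not carry over. Pictures are saved under pics/ and viewed, at most 10 in all, crops included, and the job is handed in when it is done.

```bash
mkdir -p pics
cat > h.py <<'E'
from cell import ctrl
import numpy as np, cv2
def cloud(f):
    z=f["range_z"].astype(float); h,w=z.shape
    fl=h/2/np.tan(np.radians(f["vfov"])/2)
    u,v=np.meshgrid(np.arange(w),np.arange(h))
    P=np.stack([(u-f["cx"])/fl*z,(v-f["cy"])/fl*z,z],-1)
    T=np.array(f["extrinsics"]); return P@T[:3,:3].T+T[:3,3], z>0
def save(f,n): cv2.imwrite("pics/"+n,f["image"][:,:,::-1])
E
python3 - <<'E'
from h import *
for n in("scene","top"):
    f=ctrl.grab_frame(n); save(f,n+"0.png"); P,ok=cloud(f)
    print(n,np.round(f["extrinsics"],2).tolist(),f["vfov"])
    for t in("rest","board","wedge","slim_wedge"):
        for d in ctrl.cut_out(f,t)[:3]:
            m=d["region"]&ok; Q=P[m]
            c,(w,l),a=cv2.minAreaRect((Q[:,:2]*1000).astype(np.float32))
            print(t,round(d["confidence"],2),d["box"],m.sum(),"rect",np.round(c),round(w),round(l),round(a),"zmax",np.percentile(Q[:,2],98).round(3))
        print(t,[(np.round(d["position"]),round(d["confidence"],2)) for d in ctrl.spot_point(f,t)[:3]])
E
```

```text
scene [[0.11, 0.57, -0.82, 1.42], [0.99, -0.07, 0.09, -0.11], [-0.0, -0.82, -0.57, 0.74], [0.0, 0.0, 0.0, 1.0]] 47.67544212555588
rest 0.93 [173.2, 163.2, 268.1, 286.3] 7013 rect [ 427. -289.] 523 211 10 zmax 0.163
rest [(array([193., 241.]), 0.8)]
board 0.65 [175.1, 164.8, 265.5, 262.1] 6150 rect [ 468. -281.] 393 209 11 zmax 0.164Traceback (most recent call last):
  File "<stdin>", line 10, in <module>
ValueError: it knows: rest, slim_wedge, wedge
```

Run:
```python
from h import *
for n in("scene","top"):
    f=ctrl.grab_frame(n); save(f,n+"0.png"); P,ok=cloud(f)
    for t in("rest","wedge","slim_wedge"):
        for d in ctrl.cut_out(f,t)[:4]:
            m=d["region"]&ok; Q=P[m]
            c,(w,l),a=cv2.minAreaRect((Q[:,:2]*1000).astype(np.float32))
            print(n,t,round(d["confidence"],2),d["box"],m.sum(),"rect",np.round(c),round(w),round(l),round(a),"zmax",np.percentile(Q[:,2],98).round(3))
        for d in ctrl.spot_point(f,t)[:3]:
            c,r=np.round(d["position"]).astype(int); print("  pt",c,r,round(d["confidence"],2),P[r,c].round(3))
```

```text
pt 192 238 0.62 [ 0.599 -0.32   0.054]
scene wedge 0.87 [414.8, 146.5, 431.2, 180.9] 335 rect [279. 321.] 34 142 69 zmax 0.035
scene wedge 0.73 [399.8, 203.5, 471.4, 248.0] 1450 rect [577. 279.] 90 221 31 zmax 0.047
scene wedge 0.59 [332.7, 239.0, 389.7, 272.9] 842 rect [633.  72.] 137 65 43 zmax 0.036
  pt 358 253 0.8 [0.66  0.056 0.023]
  pt 436 231 0.72 [0.603 0.26  0.021]
  pt 424 168 0.59 [0.308 0.32  0.014]
scene slim_wedge 0.76 [372.9, 181.7, 439.7, 204.9] 684 rect [420. 234.] 46 183 10 zmax 0.018
  pt 404 197 0.85 [0.441 0.224 0.011]
top rest 0.89 [379.3, 112.3, 467.6, 221.5] 6855 rect [ 533. -277.] 319 222 11 zmax 0.164
  pt 442 169 0.75 [ 0.528 -0.324  0.052]
top wedge 0.89 [198.9, 234.3, 228.1, 281.8] 560 rect [280. 326.] 35 135 68 zmax 0.037
top wedge 0.83 [286.8, 111.7, 322.3, 151.6] 522 rect [645.  64.] 145 33 42 zmax 0.038
top wedge 0.8 [203.5, 144.1, 270.1, 166.6] 1008 rect [582. 266.] 42 187 14 zmax 0.049
  pt 235 156 0.65 [0.571 0.266 0.03 ]
  pt 306 134 0.58 [0.637 0.061 0.017]
top slim_wedge 0.56 [214.6, 200.7, 279.2, 221.7] 888 rect [418. 237.] 43 185 9 zmax 0.02
  pt 250 216 0.73 [0.399 0.225 0.005]
```

View pics/scene0.png

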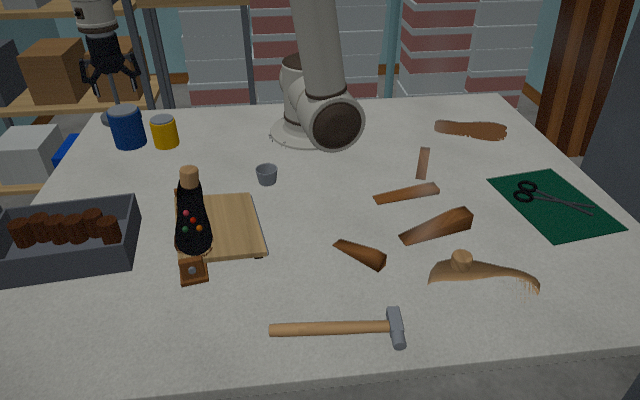

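View pics/top0.png

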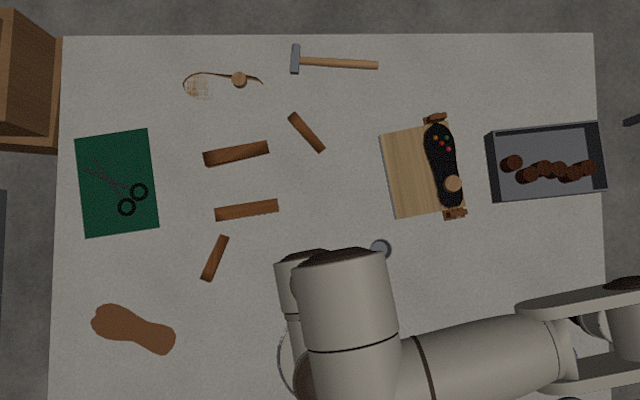

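The top view shows the rest at about (425,168) with its free edge on the left, (380,137)-(397,220). The thick wedge is at (237,154) with its thin end towards the rest. The slim wedge at (247,211) lies on the middle line further out. The two short look-alikes, at (306,132) and (214,258), don't belong to the job. Next I'll measure the rest frame and the wedge precisely.

```bash
cat >> h.py <<'E'
def rect(Q):
    c,s,a=cv2.minAreaRect((Q[:,:2]*1000).astype(np.float32)); B=cv2.boxPoints((c,s,a))/1000
    e=B[1]-B[0]; g=B[2]-B[1]; u=e if np.linalg.norm(e)>np.linalg.norm(g) else g
    return np.array(c)/1000,np.array(sorted(s)),u/np.linalg.norm(u)
def wedge(f,P,ok,name="wedge"):
    best=None
    for d in ctrl.cut_out(f,name):
        Q=P[cv2.erode(d["region"].astype(np.uint8),np.ones((1,1)))>0&ok]; Q=P[d["region"]&ok]; Q=Q[Q[:,2]>0.003]
        if len(Q)<50: continue
        c,s,u=rect(Q)
        if best is None or s[1]>best[1][1]: best=(c,s,u,Q)
    c,s,u,Q=best; t=(Q[:,:2]-c)@u
    if np.polyfit(t,Q[:,2],1)[0]>0: u=-u   # u towards thin end
    return c,s,u,Q
E
python3 - <<'E'
from h import *
print("pinch_z",ctrl.pinch_z)
f=ctrl.grab_frame("top"); P,ok=cloud(f)
c,s,u,Q=wedge(f,P,ok); print("wedge",c.round(4),s,u.round(3),np.degrees(np.arctan2(u[1],u[0])).round(1))
m=ctrl.cut_out(f,"rest")[0]["region"]&ok; R=P[m]; R=R[R[:,2]>.004]
c,s,v=rect(R); print("rest rect",c,s,v)
v=v if v[0]>0 else -v
x=np.array([v[1],-v[0]])   # towards hinge
# free-edge line: extreme -x points in bins along v
for it in range(3):
    a=R[:,:2]@v; b=R[:,:2]@x
    bins=np.arange(a.min()+.05,a.max()-.05,.008); e=[]
    for k in bins:
        q=b[(a>=k)&(a<k+.008)]; e.append(np.percentile(q,1) if len(q)>5 else np.nan)
    e=np.array(e); g=abs(e-np.nanmedian(e))<.006
    p=np.polyfit(bins[g]+.004,e[g],1); 
    v=v+p[0]*x; v/=np.linalg.norm(v); x=np.array([v[1],-v[0]]); print("edge slope",p[0],g.sum())
a=R[:,:2]@v; b=R[:,:2]@x; b0=np.polyval([p[0],p[1]],np.mean(bins))
brd=(b<b0+.08)&(b>b0+.01); fb=b>b0+.15
print("x dir",x,np.degrees(np.arctan2(x[1],x[0])),"edge b0",b0,"bmax",np.percentile(b,99.5))
print("board extents along y",np.percentile(a[brd],[.5,99.5]),"foot",a[fb].min(),a[fb].max())
A=np.c_[b[brd],a[brd],np.ones(brd.sum())]; print("plane",np.linalg.lstsq(A,R[brd,2],rcond=None)[0], "z near edge",np.median(R[(b<b0+.012)&(b>b0+.004),2]))
am=np.percentile(a[brd],[.5,99.5]).mean(); am2=(a[fb].min()+a[fb].max())/2
print("mid edge point",am*v+b0*x,"alt",am2*v+b0*x)
E
```

```text
pinch_z -0.0187
wedge [0.5816 0.266 ] [ 42.8910675  184.32002258] [ 0.247 -0.969] -75.7
rest rect [ 0.52576984 -0.26991315] [210.14537048 309.19406128] [0.97641724 0.21589214]
edge slope 0.033122718641247405 26
edge slope 0.002346118473514532 27
edge slope -0.0031867356537278895 27
x dir [ 0.18427621 -0.9828745 ] -79.38106304486547 edge b0 0.2607781735716205 bmax 0.4589008290664734
board extents along y [0.34584201 0.59296222] foot 0.3147389824180404 0.6215413497639567
plane [ 0.13074095 -0.00040928 -0.00879102] z near edge 0.025795997687020678
mid edge point [ 0.50941859 -0.16981257] alt [ 0.50817824 -0.17004512]
```

```bash
cat >> h.py <<'E'
from scipy.spatial.transform import Rotation as Ro
def quat(u,flip):
    x=np.array([u[0],u[1],0.])*(-1 if flip else 1); z=np.array([0,0,-1.]); 
    return Ro.from_matrix(np.c_[x,np.cross(z,x),z]).as_quat()
X=np.array([np.cos(np.radians(-79)),np.sin(np.radians(-79))]); EDGE=np.array([.509,-.170])
E
python3 - <<'E'
from h import *
c,u=np.array([.5816,.266]),np.array([.247,-.969]); u/=np.linalg.norm(u)
g=c-.072*u; start=EDGE-(.025+.0925+.072)*X; end=EDGE+(.104-.0925-.072)*X
for fl in(0,1): print(fl,[None if (j:=ctrl.ik([*p,z],quat(d,fl))) is None else np.round(j,2) for p,d,z in((g,u,.3),(g,u,.006),(start,X,.006),(end,X,.006))])
print(g,start,end)
E
```

```text
0 [None, None, None, array([-0.37,  0.21,  1.86, -0.  ,  1.08,  2.58])]
1 [array([ 0.42,  0.31,  1.1 , -0.  ,  1.73,  0.17]), array([ 0.42,  0.47,  1.49, -0.  ,  1.18,  0.17]), array([-0.13,  0.14,  1.94, -0.  ,  1.06, -0.32]), array([-0.37,  0.21,  1.86, -0.  ,  1.08, -0.56])]
[0.56381573 0.33576905] [0.4728417  0.01601835] [ 0.49745606 -0.11061156]
```

Run:
```python
from h import *
c,u=np.array([.5816,.266]),np.array([.247,-.969]); u/=np.linalg.norm(u)
g=c-.072*u; start=EDGE-(.025+.0925+.072)*X; q=quat(u,1); qs=quat(X,1)
st=ctrl.read_state(); p=st["tool_pos"]
ctrl.movel([p[0],p[1],.33],feed=.2)
ctrl.movep([*g,.30],q); ctrl.movel([*g,.09],feed=.25); ctrl.movel([*g,.006],feed=.08)
ctrl.command_gripper(0.0); s=ctrl.read_state(); print("width",s["width"],s["finger_force"],s["clock"])
ctrl.movel([*g,.12],feed=.15)
ctrl.movep([*start,.12],qs); ctrl.movel([*start,.03],feed=.15); ctrl.movel([*start,.0065],feed=.04)
s=ctrl.read_state(); print(s["width"],s["wrist_force"],s["tool_pos"],s["clock"])
f=ctrl.grab_frame("top"); save(f,"placed.png"); f2=ctrl.grab_frame("scene"); save(f2,"placed_s.png")
cv2.imwrite("pics/both.png",np.vstack([cv2.resize(f["image"][80:280,180:500,::-1],(640,400))[:300],cv2.resize(f2["image"][130:300,150:480,::-1],(640,300))]))
```

```text
width 0.46466992536501805 60.97553372383118 7.725
0.46278350266542334 [-3.71892221 -0.73872964  5.24813754] [0.47257343 0.01605759 0.0064153 ] 11.375
```

View pics/both.png

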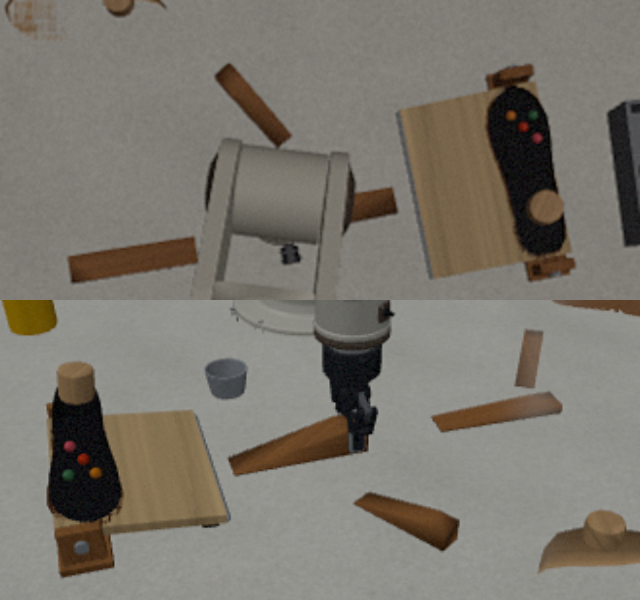

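The wedge is held with its tip about 25 mm in front of the middle of the free edge, crop (396,202) against edge mid (415,194), and points straight in. Now I'll push it in stages and measure the tilt.

```bash
cat >> h.py <<'E'
Y=np.array([-X[1],X[0]])
def tilt():
    out=[]
    for n in("scene","top"):
        f=ctrl.grab_frame(n); P,ok=cloud(f); d=P[...,:2]-EDGE; b=d@X; a=d@Y
        m=ok&(b>.01)&(b<.075)&(abs(a)<.11)&(P[...,2]>.012)&(P[...,2]<.07)
        A=np.c_[b[m],a[m],np.ones(m.sum())]; z=P[m][:,2]
        for _ in range(3):
            k=np.linalg.lstsq(A,z,rcond=None)[0]; r=abs(z-A@k); A,z=A[r<.006],z[r<.006]
        out+=[round(-np.arctan(k[0]),4),round(k[2],4),len(z)]
    return out
E
python3 - <<'E'
from h import *
print(tilt())
start=EDGE-(.025+.0925+.072)*X
for s in(.06,.10,.122):
    ctrl.movel([*(start+s*X),.0065],feed=.06); r=ctrl.read_state()
    print(s,tilt(),np.round(r["wrist_force"],1),round(r["clock"],1))
E
```

```text
[np.float64(-0.131), np.float64(0.0258), 1446, np.float64(-0.137), np.float64(0.0248), 1687]
0.06 [np.float64(-0.1215), np.float64(0.0275), 1439, np.float64(-0.1253), np.float64(0.0265), 1680] [-1.1 -1.3 -2.4] 12.7
0.1 [np.float64(-0.0542), np.float64(0.0393), 1446, np.float64(-0.0545), np.float64(0.0385), 1335] [-0.1 -1.  -3.3] 13.6
0.122 [np.float64(-0.0083), np.float64(0.0462), 1454, np.float64(-0.0108), np.float64(0.0453), 887] [ 0.3 -1.4 -2.9] 14.3
```

Run:
```python
from h import *
start=EDGE-(.025+.0925+.072)*X; p=start+.1275*X
ctrl.movel([*p,.0065],feed=.04); print(tilt())
ctrl.command_gripper(1.0); ctrl.movel([*p,.10],feed=.1); b=p-.12*X; ctrl.movel([*b,.25],feed=.25)
ctrl.pause(.3); print(tilt())
f=ctrl.grab_frame("top"); P,ok=cloud(f); c,s,u,Q=wedge(f,P,ok); print(c,s,u,"thick top z",np.percentile(Q[:,2],95), "y off",(c-EDGE)@Y, ctrl.read_state()["clock"])
f2=ctrl.grab_frame("scene")
cv2.imwrite("pics/both2.png",np.vstack([cv2.resize(f["image"][80:280,180:500,::-1],(640,400))[:300],cv2.resize(f2["image"][130:300,150:480,::-1],(640,300))]))
```

```text
[np.float64(-0.0048), np.float64(0.0476), 1463, np.float64(-0.0049), np.float64(0.0468), 790]
[np.float64(-0.0037), np.float64(0.0476), 1453, np.float64(-0.0024), np.float64(0.0468), 1689]
[ 0.48106516 -0.10787391] [ 48.29697418 140.05099487] [ 0.49489912 -0.8689504 ] thick top z 0.0499160315506602 y off -0.015567386177604479 17.7667
```

View pics/both2.png

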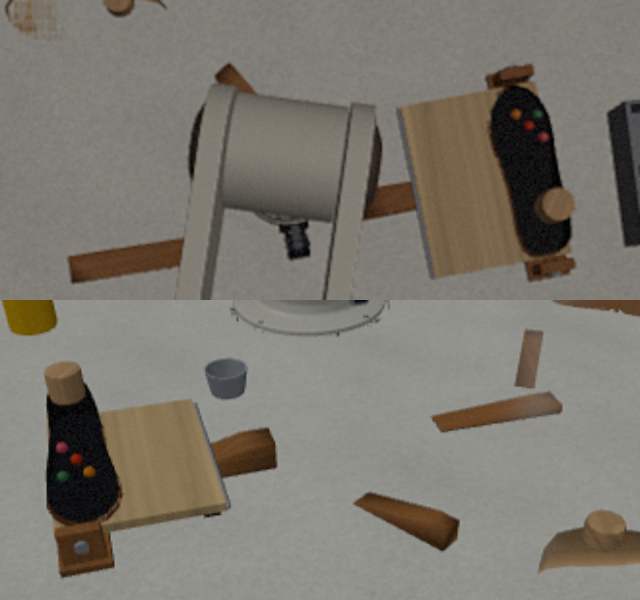

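The board is level at about -0.003 rad. The wedge lies flat and straight under the middle of the free edge, entering at about (413,198) in the top crop against edge mid (415,194). The gripper is clear and the slim wedge hasn't moved.

```bash
python3 -c "
from cell import ctrl
print(ctrl.finish_job())"
```

```text
the job is handed in; nothing more can be done
None
```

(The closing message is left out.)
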